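Load the next jar into the jar holder and hold it down for opening

TASK

I am loosening stuck lids: take the finished jar (dark label with green leaves) out of the V-shaped jar holder, lay it in the free place of the wooden rack and let go of it. Then lay the jar with the orange and cream label from the rack in the holder, lid to the front and underside right back against the end plate, and press it firmly, but not with crushing force, down onto both red pads. Finish while still gripping it and pressing, so that I can twist the lid, and leave the other jar and everything else as they are.

Things in the scene. Friction and masses are not known exactly. Their poses are not given: they have to be found in the camera images.
- done_jar: Spice jar, a cylinder with dark screw lid of equal width: 41 mm diameter, 105 mm long, 0.08 to 0.17 kg. Origin: centre of its underside; its z axis runs along the jar to the lid. Dark label with green leaves. Starts lying in the holder, lid to the holder's front (-x), underside 0 to 12 mm short of the end plate.
- next_jar: Spice jar, a cylinder with dark screw lid of equal width: 41 mm diameter, 105 mm long, 0.08 to 0.17 kg. Origin: centre of its underside; its z axis runs along the jar to the lid. Orange and cream label. Starts lying in the middle or the right place of the rack, lid to the rack's front (-x).
- other_jar: Spice jar, a cylinder with dark screw lid of equal width: 41 mm diameter, 105 mm long, 0.08 to 0.17 kg. Origin: centre of its underside; its z axis runs along the jar to the lid. Label like the finished one. It lies in the rack's other occupied place and stays there.
- holder: Brown wooden jar holder, fixed. Origin: centre of its underside; x to the back (end plate), y left, z up. A jar lies along x. Base 94 (x) by 84 (y) mm, 13 mm high. Two V saddles (90 degree notch, 78 mm wide, 50 mm high) at x = -42 to -30 and 21 to 33 mm. End plate 64 mm wide, 78 mm high, front face at x = 36 mm.
- holder_seat (a point): Point on the front face of the holder's end plate, 56 mm above the worktop, where the centre of the jar's underside lies when the jar is seated (pads not yet pressed in). Axes as the holder's: the seated jar runs from here along -x, its lid beyond the base.
- holder_gap (a point): On the seated jar's axis (56 mm up), in the middle of the 51 mm gap between the saddles, 40 mm before the end plate: the place for the fingers, one on either side of the jar. The gap is open down to the base and to both sides. Axes as the holder's.
- pad_left: The red soft pads on the left (+y) faces of both V saddles, as one; origin as the holder's. They yield along their normal (45 degrees down and outwards), 1 mm for each 3 N, at most 5 mm: the jar sinks 1 mm for each 3 N of push straight down.
- pad_right: The same on the right (-y) faces of the V.
- rack: Pale wooden rack, fixed, 134 (x) by 216 (y) mm. Origin: centre of its underside; x to the back, y left, z up. Three places for lying jars at y = -72, 0, 72 mm, each two 10 mm round rails along x, 26 mm apart, tops 16 mm high; else only the 8 mm high floor. Strips 18 mm high along front and back, inner faces at x = -61 and 61 mm. A jar's axis lies 33 mm up, lid to -x.
- free_place (a point): Middle of the rack's free, leftmost place (y = 72 mm): where the middle of a jar's axis lies when it rests on the rails there, 33 mm above the worktop. Axes as the rack's.
- honey_jar: Honey jar, 64 mm across, 87 mm high, standing at the back; bystander.
- salt_shaker: Salt shaker, 44 mm across, 90 mm high, standing at the back; bystander.
- keys: Black car key, 30 by 58 by 13 mm, lying near the front edge; bystander.
Things that resemble listed ones, but are neither listed nor needed, are in the scene too. There is more than one size of the holder; the job needs the larger.

How it is judged:
On the way, in this order (a step that is already met when the one before it is completed fails the run):
1. the finished jar lies released in the rack's free place (y of done_jar in the frame of free_place between -0.008 and 0.008 m and z of done_jar in the frame of free_place between -0.006 and 0.006 m and (x of done_jar in the frame of free_place between 0.0385 and 0.0665 m or x of done_jar in the frame of free_place between -0.0665 and -0.0385 m) and angle between the z axis of done_jar and the x axis of rack, either way round below 0.12 rad and contact force between the fingers and done_jar below 0.05 N and linear speed of done_jar below 0.03 m/s), for 0.2 s.
2. the next jar lies in the holder's V, its underside at the end plate (y of next_jar in the frame of holder_seat between -0.004 and 0.004 m and x of next_jar in the frame of holder_seat above -0.004 m and z of next_jar in the frame of holder_seat below 0.003 m and angle between the z axis of next_jar and the x axis of holder, either way round below 0.07 rad), for 0.2 s.
At the end, for the whole second after the job is handed in: Finished jar rests released in the free place (8 mm across). Next jar: within 4 mm of the end plate and of the V's middle, within 0.07 rad, at most 3 mm high; fingers grip it with over 1.5 N and it presses on left and right pads with over 2 N each. Other jar moved under 20 mm (all of step 1 and all of step 2 and contact force between next_jar and pad_left above 2 N and contact force between next_jar and pad_right above 2 N and contact force between the fingers and next_jar above 1.5 N and linear speed of next_jar below 0.02 m/s and distance of other_jar from where it was at the start of the episode below 0.02 m); the arm keeps its last pose, push and grip.
It fails at once if a jar is pressed onto the holder with more than 60 N (contact force between any of next_jar, done_jar and holder above 60 N).
It fails at once if the other jar or a bystander is moved by more than 30 mm (distance of any of other_jar, honey_jar, salt_shaker, keys from where it was at the start of the episode above 0.03 m).
It also fails if it takes over 61 s, if anything falls off the work surface, if the arm or the gripper's body presses on something with over 40 N, if the wrist force passes 120 N, or if a joint passes its speed limit or range.

ROBOT

A 6-joint arm with a two-finger parallel gripper is mounted at the origin on a cart in front of the work surface, level with it; the furniture and walls round the work are solid. World frame = base frame: x ahead of the robot, y to its left, z up, the work surface at z = 0. Lengths are in m, angles in rad, forces in N, time in s.
With the tool pointing down it reaches from about 0.3 to 0.875 m from the base axis. Payload 6.4 kg.
Tool frame: the origin (TCP) lies on the front face of the gripper's body, between the roots of the fingers; the fingertips stand 64 mm ahead of it and the grasp point (between the pads) lies manip.grip_depth ahead of it (manip.grip_depth is the distance from the TCP to the grasp point, in m); z points along the fingers, y is the line along which they close (so a half turn about z gives the same grasp; the last joint's range is limited). The gripper opens to 88 mm and grips with 3 to 60 N. Pads are 18 mm wide; open, the fingers measure 123 mm over their backs; the gripper's body (75 mm by 187 mm) begins 45 mm behind the grasp point.
Start: joints at [-0.206, 0.181, 1.607, -0, 1.354, -0.206], TCP at [0.575, 0, 0.303] pointing down, gripper open.
Joint ranges: [-2.99, 2.99], [-0.89, 2.07], [0.3, 2.58], [-1.14, 4.28], [0, 2.63], [-3.12, 3.12]. Speed limits (rad/s): [2.57, 2.57, 3.01, 3.14, 3.14, 3.14].

INTERFACE

Orientations are given as a 3x3 rotation matrix whose columns are the frame's x, y, z axes.
In Python, from cell import monitor, vision, ticket, manip gives the robot as it stands.
- The arm moves only by the tool servo_tool, never from a script. Its argument "steps" is a list that holds one entry, the list of rows, each a list of 4 numbers: the shift along the tool's x, y, z as a fraction of full scale, then the turn about the tool's z as a fraction of full scale. In form: [[[dx, dy, dz, twist], ...]]. A call has 1 to 12 rows; each row is the pose to reach, as a shift and turn from the pose commanded when the call began, along the tool's axes at that moment, turning the shorter way round; what a row does not reach only later rows make up. Full scale, the value 1, is 15 cm for a shift and 2 pi rad for a turn. A row lasts 1/12 s, in which the tool goes at most 41.7 mm and 7.16 degrees, less where a joint would pass 70% of its speed; a pose out of reach is approached as far as the arm can. A call with a number of a shift or a turn outside -1 to 1 is refused whole. A call with a gripper value outside its range is refused whole. "jaw" is the opening, from 0 (shut) to 1 (fully open), set as the call begins (left out, the last holds). The fingers move at their own pace and stop on an object; "squeeze" is the grip in N (left out, the last holds). Time passes only in rows, so rows that repeat a pose let the fingers close. It gives the time, the measured TCP pose, the force, the opening and the grip force at its end, in the units of the state.
- monitor.observe(): the state, without advancing time (a new reading comes with each control period).
- vision.get_image(name): name is "scene" or "side" or "wrist"; returns a dict with "image" (384x512x3 uint8, red, green, blue), "fx", "fy", "cx", "cy" (pixels), "world_to_cam" (4x4, takes a point from world to camera coordinates); the wrist camera has in their place "tool_from_camera" (4x4, takes a point from camera to tool coordinates, whose origin is the TCP and whose axes are the flange's). Camera axes: x right, y down, z forward; pixel columns grow to the right and rows downward; lengths in m; the calibration is good to about 2 mm. A picture is of the moment at which its call begins: read the wrist's pose just before it. There is no depth.
- ticket.finish_job(): hands the job in; it is judged then, once.
The state is a dict: "clock": time; "q": joint angles; "joint_vel": joint speeds; "tau": joint torques, N m; "position": TCP position; "tcp_rot": TCP orientation; "force": force on the tool from outside, world axes, zero at the start; "wrist_torque": the same for the moment, N m; "opening": finger opening in m; "grip_force": force on a finger pad.
Only numpy, scipy, OpenCV 4.12 (cv2) and the standard library are available. Lean on these libraries where they do the work, as an engineer would, in place of code of your own. Each camera call takes 0.05 s, during which the arm holds its last target. There are 200 camera calls.

## Working session

There is one attempt and no reset: what is moved stays moved. The work goes in short steps, Python scripts to look and compute and a tool call to move; the robot and the scene stay as the last step left them, time stands still between calls to the robot, and variables do not carry over. Pictures are saved under pics/ and viewed, at most 10 in all, crops included, and the job is handed in when it is done.

Besides the shell and the picture viewer there is one more tool, called after ">>>" by a JSON object that holds its "api" and its "payload", one argument or row to a line. servo_tool: Moves the arm, as the interface text tells. Shift numbers are shares of 15 cm and turn numbers shares of 2 pi rad, none past 1 either way. Its arguments: {"type":"object","properties":{"steps":{"type":"array"},"jaw":{"type":"number"},"squeeze":{"type":"number"}},"required":["steps"]}

```bash
mkdir -p pics; python3 - <<'E'
from cell import monitor, vision, manip
import cv2,json,numpy as np
s=monitor.observe(); print({k:np.round(v,3).tolist() for k,v in s.items()}, manip.grip_depth)
for n in ["scene","side","wrist"]:
    d=vision.get_image(n); cv2.imwrite(f"pics/{n}0.png",d["image"][:,:,::-1])
    json.dump({k:np.asarray(v).tolist() for k,v in d.items() if k!="image"},open(f"{n}0.json","w"))
    print(n,{k:np.round(v,3).tolist() for k,v in d.items() if k!="image"})
E
```

```text
{'clock': 0.0, 'q': [-0.206, 0.182, 1.608, -0.0, 1.354, -0.206], 'joint_vel': [-0.0, -0.001, -0.0, 0.001, -0.001, -0.0], 'tau': [-0.001, -43.387, -34.185, 0.07, 0.039, -0.0], 'position': [0.575, 0.0, 0.302], 'tcp_rot': [[-0.0, 1.0, -0.002], [1.0, 0.0, 0.0], [0.0, -0.002, -1.0]], 'force': [0.185, -0.049, 0.218], 'wrist_torque': [0.022, 0.013, -0.013], 'grip_force': 0.0, 'opening': 0.088} 0.0453
scene {'fx': 455.678, 'fy': 455.678, 'cx': 262.21, 'cy': 186.381, 'world_to_cam': [[-0.103, -0.995, -0.005, -0.064], [-0.594, 0.066, -0.802, 0.336], [0.798, -0.079, -0.598, 0.514], [0.0, 0.0, 0.0, 1.0]]}
side {'fx': 459.785, 'fy': 459.785, 'cx': 253.657, 'cy': 188.664, 'world_to_cam': [[-0.296, -0.955, -0.013, 0.055], [-0.635, 0.207, -0.744, 0.405], [0.713, -0.212, -0.668, 0.593], [0.0, 0.0, 0.0, 1.0]]}
wrist {'fx': 285.172, 'fy': 285.172, 'cx': 254.546, 'cy': 193.499, 'tool_from_camera': [[-0.0, -0.95, -0.312, 0.081], [1.0, -0.0, 0.0, 0.0], [-0.0, -0.312, 0.95, -0.082], [0.0, 0.0, 0.0, 1.0]]}
```

View pics/scene0.png

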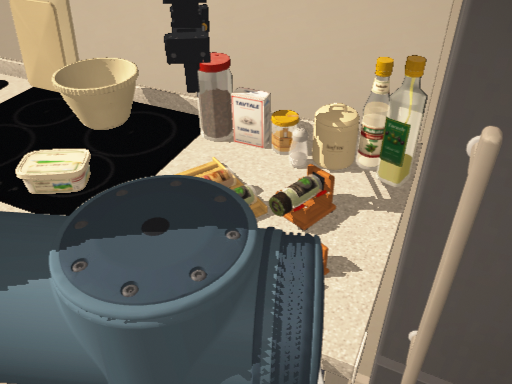

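View pics/side0.png

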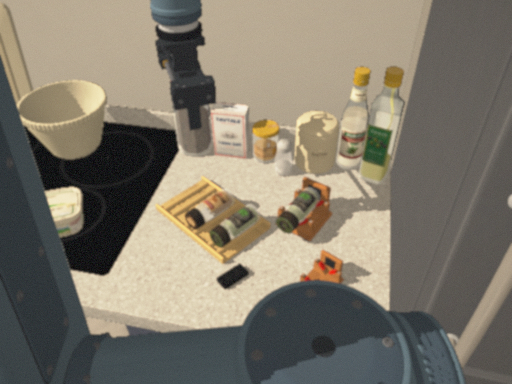

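View pics/wrist0.png

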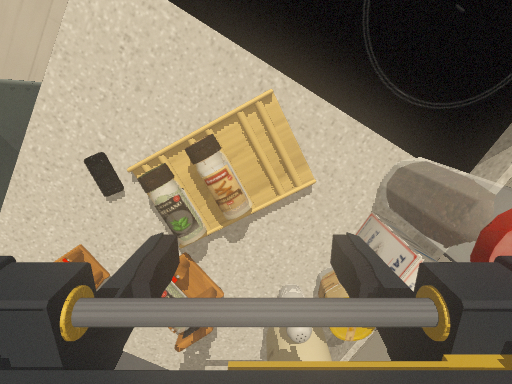

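The wrist view shows the rack with corners at about (130,172), (272,92), (315,183) and (185,245). The orange jar is in the middle place, lid at (202,148) and base at (235,215). The green-leaf other jar is at the right, around (172,205), and the free place is around (265,145). The side view shows the larger holder, with the done jar, at about (305,208). The smaller holder is at (325,268).

```bash
cat > h.py <<'E'
import numpy as np,json,cv2
from cell import monitor,vision,manip
def wcam(d,s):
    T=np.eye(4);T[:3,:3]=s["tcp_rot"];T[:3,3]=s["position"];return T@np.array(d["tool_from_camera"])
def cam(d): return np.linalg.inv(np.array(d["world_to_cam"]))
def ray(d,C,uv,z):
    v=C[:3,:3]@np.array([(uv[0]-d["cx"])/d["fx"],(uv[1]-d["cy"])/d["fy"],1]);o=C[:3,3]
    return o+v*(z-o[2])/v[2]
def grab(n,name):
    s=monitor.observe();d=vision.get_image(n);cv2.imwrite(f"pics/{name}.png",d["image"][:,:,::-1])
    C=wcam(d,s) if n=="wrist" else cam(d)
    json.dump(dict(C=C.tolist(),**{k:d[k] for k in("fx","fy","cx","cy")}),open(name+".json","w"))
    return d,C,s
E
python3 - <<'E'
from h import *
s=monitor.observe()
d=json.load(open("wrist0.json"));C=wcam(d,s)
for n,uv,z in [("c1",(130,170),.018),("c2",(272,92),.018),("c3",(315,183),.018),("nlid",(202,142),.033),("nbase",(237,219),.033),("olid",(154,172),.033),("obase",(190,240),.033)]:
    print(n,ray(d,C,uv,z).round(4))
d=json.load(open("side0.json"));C=cam(d)
for n,uv,z in [("left",(157,208),.018),("back",(205,180),.018),("right",(270,225),.018),("front",(222,256),.018),("doneLid",(288,222),.056),("doneBase",(313,192),.056),("plateTopL",(305,181),.078),("plateTopR",(331,188),.078),("basefront",(278,228),.013),("keys",(233,276),.013)]:
    print(n,ray(d,C,uv,z).round(4))
E
python3 - <<'E'
import cv2
a=cv2.imread('pics/side0.png')[165:300,150:350];cv2.imwrite('pics/side0c.png',cv2.resize(a,None,fx=4,fy=4,interpolation=cv2.INTER_CUBIC))
E
```

```text
c1 [ 0.4107 -0.0067  0.018 ]
c2 [0.5956 0.0899 0.018 ]
c3 [ 0.6552 -0.0245  0.018 ]
nlid [0.5103 0.032  0.033 ]
nbase [ 0.5511 -0.0701  0.033 ]
olid [ 0.4475 -0.0057  0.033 ]
obase [ 0.4862 -0.1013  0.033 ]
left [0.5817 0.0917 0.018 ]
back [ 0.6392 -0.0255  0.018 ]
right [ 0.4608 -0.1207  0.018 ]
front [ 0.4119 -0.0075  0.018 ]
doneLid [ 0.4236 -0.1443  0.056 ]
doneBase [ 0.4883 -0.2235  0.056 ]
plateTopL [ 0.5026 -0.21    0.078 ]
plateTopR [ 0.4664 -0.2517  0.078 ]
basefront [ 0.4523 -0.135   0.013 ]
keys [ 0.3638 -0.0158  0.013 ]
```

View pics/side0c.png

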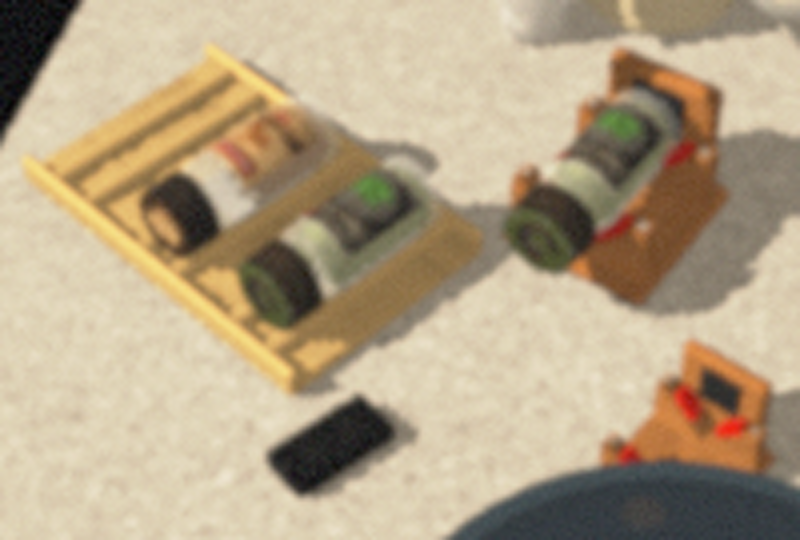

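The crop confirms the layout: the done jar is in the large holder with its lid to the front. The rack's x axis is about -62° in the world, and the holder's about -51°. I'll move to a viewpoint aligned with the holder.

>>> {"api": "servo_tool", "payload": {
  "steps": [
    [[-1,-0.4,0,-0.108],[-1,-0.4,0,-0.108],[-1,-0.4,0,-0.108],[-1,-0.4,0,-0.108],[-1,-0.4,0,-0.108],[-1,-0.4,0,-0.108],[-1,-0.4,0,-0.108],[-1,-0.4,0,-0.108],[-1,-0.4,0,-0.108],[-1,-0.4,0,-0.108]]
  ]
}}

```text
clock: 0.98
position: [0.5152, -0.1494, 0.3026]
tcp_rot: [[-0.627, 0.779, -0.0], [0.779, 0.627, 0.0], [0.0, -0.0, -1.0]]
force: [-0.2, 0.3, -1.0]
opening: 0.0879
grip_force: 0.0
```

```bash
python3 - <<'E'
from h import *
d,C,s=grab("wrist","w1");print(s["position"],s["tcp_rot"],s["joint_vel"].__repr__(),s["q"])
cv2.imwrite("pics/w1c.png",cv2.resize(d["image"][:300,80:480,::-1],None,fx=2,fy=2,interpolation=cv2.INTER_CUBIC))
E
```

```text
[ 0.51516339 -0.14939775  0.30260035] [[-6.26901901e-01  7.79098179e-01 -1.82119957e-04]
 [ 7.79098171e-01  6.26901925e-01  1.28543607e-04]
 [ 2.14319442e-04 -6.13050944e-05 -9.99999975e-01]] array([ 0.00266876,  0.00176747, -0.0020517 , -0.00023531,  0.00116948,
       -0.01163851]) [-5.03691411e-01  9.47990005e-02  1.70395276e+00  2.53310602e-05
  1.34306244e+00 -1.18126746e+00]
```

View pics/w1c.png

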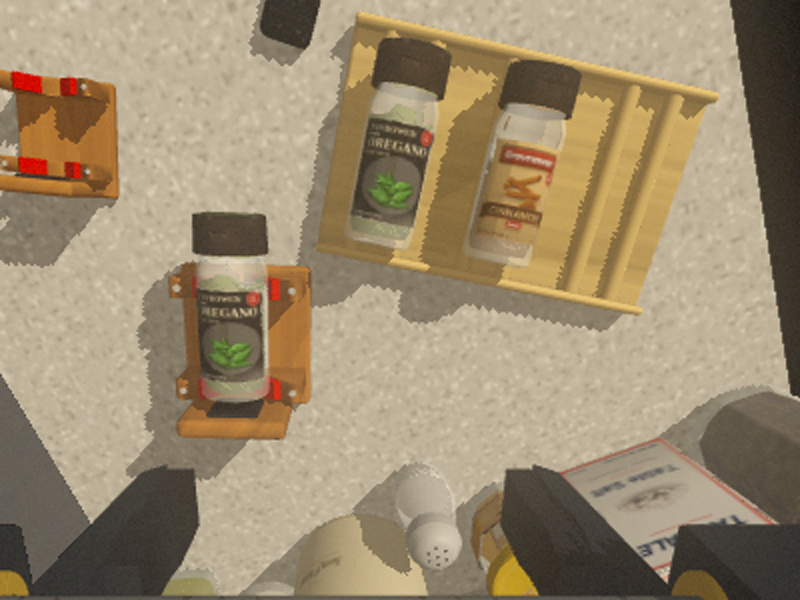

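The view shows the large holder's saddle screws at crop (175,287), (291,291), (182,389) and (292,391). The done jar runs from (230,213) to (232,400). The free place's rails run (632,88)-(570,290) and (675,98)-(610,300), and the orange jar is in the middle place, (542,62) to (497,262).

```bash
python3 - <<'E'
from h import *
d=json.load(open("w1.json"));C=np.array(d["C"])
P=lambda x,y,z:ray(d,C,(x/2+80,y/2),z)
A=lambda v:np.degrees(np.arctan2(v[1],v[0]))
fl,fr,bl,br=P(175,287,.05),P(291,291,.05),P(182,389,.05),P(292,391,.05)
f=(fl+fr)/2;b=(bl+br)/2
print("screws",f,b,"len(63mm)",np.linalg.norm(b-f),"ang",A(b-f),"y-ang-90",A(fr-fl)-90,A(br-bl)-90,"w",np.linalg.norm(fr-fl),np.linalg.norm(br-bl))
a=np.radians((A(fr-fl)+A(br-bl))/2-90); hx=np.array([np.cos(a),np.sin(a),0])
m=(f+b)/2 + .0045*hx; print("holder origin",m,np.degrees(a),"gap",m-.004*hx)
# jar edges z .056
for y,xl,xr in [(240,193,267),(380,200,269)]:
    l,r=P(xl,y,.056),P(xr,y,.056);print("done",(l+r)/2,np.linalg.norm(r-l))
    c=(l+r)/2-m; print(" hx,hy",c@hx,c@[-hx[1],hx[0],0])
c1,c2,c3,c4=P(360,14,.018),P(717,95,.018),P(640,312,.018),P(318,250,.018)
print("rack",A(c3-c2),A(c4-c1),A(c2-c1)-90,A(c3-c4)-90,[np.linalg.norm(v) for v in(c2-c1,c3-c4,c3-c2,c4-c1)])
R=(c1+c2+c3+c4)/4;a=np.radians((A(c3-c2)+A(c4-c1)+A(c2-c1)+A(c3-c4)-180)/4);rx=np.array([np.cos(a),np.sin(a),0]);ry=np.array([-rx[1],rx[0],0])
print("rack centre",R,np.degrees(a),"free",R+.072*ry)
r1,r2,r3,r4=P(632,88,.016),P(570,288,.016),P(675,98,.016),P(610,298,.016)
q=(r1+r2+r3+r4)/4;print("rails mid",q,A(r2-r1),A(r4-r3),"rel",(q-R)@rx,(q-R)@ry)
for n,pp in [("next",[(100,504,576),(245,470,532)]),("other",[(70,376,446),(230,353,414)])]:
  for y,xl,xr in pp:
    l,r=P(xl,y-5*0,.033),P(xr,y+5,.033);c=(l+r)/2-R;print(n,(l+r)/2,np.linalg.norm(r-l),c@rx,c@ry)
print("lid/base next",[((P(*p,.033)-R)@rx).round(4) for p in((542,60),(497,265))],[((P(*p,.056)-m)@hx).round(4) for p in((230,213),(235,401))])
print("key,salt",P(290,20,.013),P(425,490,.0))
E
```

```text
screws [ 0.44270376 -0.16764033  0.05      ] [ 0.48053639 -0.21705095  0.05      ] len(63mm) 0.06223115817762692 ang -52.55950199594099 y-ang-90 -53.15166757163411 -52.28052081485143 w 0.06765174911023347 0.0679350383690196
holder origin [ 0.46434602 -0.19592604  0.05      ] -52.71609419324277 gap [ 0.46192296 -0.19274346  0.05      ]
done [ 0.42600712 -0.14491651  0.056     ] 0.04134484461062214
 hx,hy -0.06380976237493323 0.0003956824790351428
done [ 0.47536845 -0.21046154  0.056     ] 0.041650147197174414
 hx,hy 0.018242081756829984 -3.517165037515181e-05
rack -62.06667408179729 -62.45763503018084 -62.28488660709138 -61.851574431445556 [np.float64(0.21083621383262374), np.float64(0.21172778227170075), np.float64(0.12906594629405263), np.float64(0.13066682770793048)]
rack centre [ 0.53116699 -0.01468029  0.018     ] -62.16519253762877 free [0.5948364  0.01893823 0.018     ]
rails mid [0.59340493 0.01834086 0.016     ] -61.9544708603975 -61.476988813801086 rel -0.00014013400322761618 0.0704552216229733
next [0.51508232 0.02024548 0.033     ] 0.04046048259312605 -0.038395082942702385 0.0020840519633165445
next [ 0.55260096 -0.05060013  0.033     ] 0.037576334552312386 0.04177186273506463 0.0021821760214950324
other [ 0.44935118 -0.01352798  0.033     ] 0.03859170248207029 -0.039220745941815745 -0.07181146593392068
other [ 0.49206262 -0.08813998  0.033     ] 0.03649411679764185 0.04670145092681616 -0.06887997968567748
lid/base next [np.float64(-0.0588), np.float64(0.0522)] [np.float64(-0.0783), np.float64(0.0317)]
key,salt [ 0.37785288 -0.03224896  0.013     ] [ 0.63947438 -0.21273112  0.        ]
```

>>> {"api": "servo_tool", "payload": {
  "steps": [
    [[0,-0.458,0,0.0042],[0,-0.458,0.2,0.0042],[0,-0.458,0.4,0.0042],[0,-0.458,0.6,0.0042],[0,-0.458,0.8,0.0042],[0,-0.458,0.9,0.0042],[0,-0.458,0.9,0.0042],[0,-0.458,0.9,0.0042]]
  ],
  "jaw": 0.9
}}

```text
clock: 1.7
position: [0.4614, -0.1926, 0.1673]
tcp_rot: [[-0.607, 0.795, -0.002], [0.795, 0.607, 0.001], [0.002, -0.001, -1.0]]
force: [-0.1, -0.1, 0.8]
opening: 0.0793
grip_force: 0.0
```

```bash
python3 - <<'E'
from h import *
d=json.load(open("side0.json"));C=cam(d)
for n,uv in [("box",(214,155)),("box",(246,158)),("honey",(263,161)),("salt",(283,175)),("redjar",(198,155))]: print(n,ray(d,C,uv,0).round(3))
g=np.array([.4619,-.1927]);s=monitor.observe();d=g-s["position"][:2];R=np.array(s["tcp_rot"]);print((R[:2,:2].T@d),s["position"],R)
d,C,s=grab("wrist","w2")
E
```

```text
box [ 0.746 -0.071  0.   ]
box [ 0.71  -0.143  0.   ]
honey [ 0.685 -0.179  0.   ]
salt [ 0.621 -0.207  0.   ]
redjar [ 0.758 -0.033  0.   ]
[-0.00040621  0.00032226] [ 0.46139734 -0.19257276  0.16730806] [[-6.06947807e-01  7.94740248e-01 -1.51590278e-03]
 [ 7.94739650e-01  6.06949468e-01  1.10972782e-03]
 [ 1.80202175e-03 -5.31201175e-04 -9.99998235e-01]]
```

View pics/w2.png

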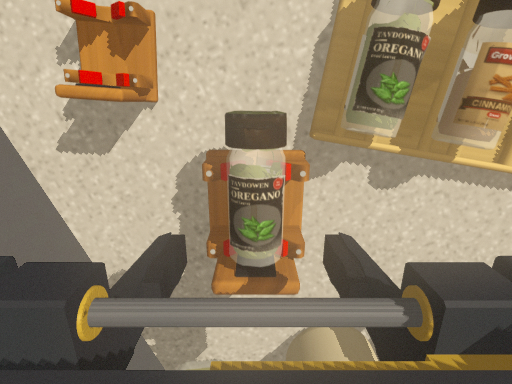

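The wrist view shows the done jar centred between the fingers. The saddle screws at (209,172)/(303,173) and (212,252)/(300,253) lie symmetric about the tool axis. I'll go down and grip.

>>> {"api": "servo_tool", "payload": {
  "steps": [
    [[0,0,0.15,0],[0,0,0.3,0],[0,0,0.4,0],[0,0,0.44,0],[0,0,0.44,0],[0,0,0.44,0]]
  ]
}}

```text
clock: 2.25
position: [0.4624, -0.1936, 0.1031]
tcp_rot: [[-0.607, 0.795, 0.002], [0.795, 0.607, -0.001], [-0.002, 0.001, -1.0]]
force: [0.0, 0.2, -0.2]
opening: 0.0791
grip_force: 0.0
```

>>> {"api": "servo_tool", "payload": {
  "steps": [
    [[0,0,0,0],[0,0,0,0],[0,0,0,0],[0,0,0,0],[0,0,0,0],[0,0,0,0],[0,0,0,0],[0,0,0,0]]
  ],
  "jaw": 0.3,
  "squeeze": 15
}}

```text
clock: 2.92
position: [0.4617, -0.1931, 0.1018]
tcp_rot: [[-0.607, 0.795, 0.0], [0.795, 0.607, -0.0], [-0.0, 0.0, -1.0]]
force: [0.8, 0.9, 1.2]
opening: 0.0405
grip_force: 15.0
```

>>> {"api": "servo_tool", "payload": {
  "steps": [
    [[0,0,-0.15,0],[0,0,-0.35,0],[0,0,-0.533,0],[0.05,0.15,-0.533,0],[0.13,0.35,-0.533,0],[0.19,0.6,-0.533,0],[0.218,0.767,-0.533,0],[0.218,0.767,-0.533,0]]
  ]
}}

```text
clock: 3.58
position: [0.5352, -0.0941, 0.1817]
tcp_rot: [[-0.61, 0.793, 0.001], [0.793, 0.61, 0.001], [-0.0, 0.002, -1.0]]
force: [-0.5, -0.1, -1.2]
opening: 0.04
grip_force: 15.0
```

>>> {"api": "servo_tool", "payload": {
  "steps": [
    [[0.05,0.15,0,0.005],[0.13,0.35,0,0.015],[0.19,0.6,0,0.026],[0.218,0.767,0,0.026],[0.218,0.767,0,0.026],[0.218,0.767,0,0.026],[0.218,0.767,0,0.026],[0.218,0.767,0,0.026]]
  ]
}}

```text
clock: 4.25
position: [0.6038, -0.0026, 0.1812]
tcp_rot: [[-0.469, 0.883, -0.001], [0.883, 0.469, -0.0], [0.001, -0.001, -1.0]]
force: [-0.3, -0.1, -0.7]
opening: 0.0401
grip_force: 15.0
```

```bash
python3 - <<'E'
from h import *
for n in("wrist","side"):
    d,C,s=grab(n,n[0]+"3")
    if n=="wrist": a=d["image"]
    else: b=d["image"][110:302,128:384]
print(s["position"],s["tcp_rot"],s["opening"],s["grip_force"])
b=cv2.resize(b,(512,384),interpolation=cv2.INTER_CUBIC)
o=cv2.resize(np.vstack([a[:300],b])[:,:,::-1],None,fx=.87,fy=.87);print(o.shape);cv2.imwrite("pics/c3.png",o)
E
```

```text
[ 0.60389162 -0.00262033  0.18135286] [[-4.68400755e-01  8.83515514e-01 -1.03370985e-03]
 [ 8.83516040e-01  4.68400888e-01 -1.24989599e-04]
 [ 3.73760362e-04 -9.71844457e-04 -9.99999458e-01]] 0.04030840054257896 15.00786054879427
(595, 445, 3)
```

View pics/c3.png

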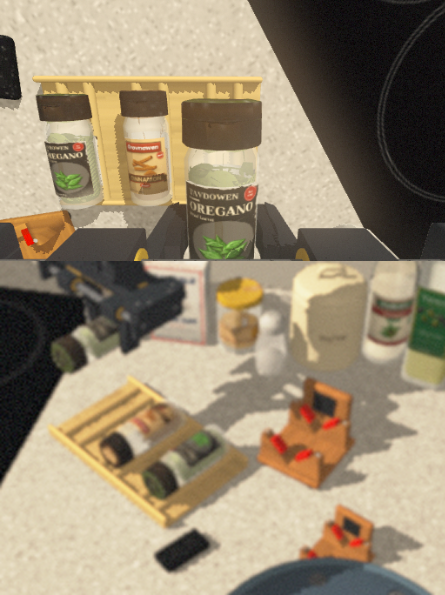

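The jar is held level, with its lid end about 75 mm ahead of the tool axis, so its centre is 23 mm ahead as planned. The rack's free place lies beneath it. I'll lower it.

>>> {"api": "servo_tool", "payload": {
  "steps": [
    [[0,0,0.15,0],[0,0,0.35,0],[0,0,0.5,0],[0,0,0.6,0],[0,0,0.64,0],[0,0,0.67,0],[0,0,0.67,0],[0,0,0.67,0],[0,0,0.67,0]]
  ]
}}

```text
clock: 5.1
position: [0.6056, -0.0018, 0.0825]
tcp_rot: [[-0.469, 0.883, 0.002], [0.883, 0.469, -0.0], [-0.001, 0.002, -1.0]]
force: [-0.1, -0.2, -1.2]
opening: 0.0404
grip_force: 15.0
```

>>> {"api": "servo_tool", "payload": {
  "steps": [
    [[0,0,0.015,0],[0,0,0.02,0],[0,0,0.02,0],[0,0,0.02,0]]
  ]
}}

```text
clock: 5.43
position: [0.6055, -0.0017, 0.0796]
tcp_rot: [[-0.47, 0.883, 0.002], [0.883, 0.47, -0.001], [-0.001, 0.001, -1.0]]
force: [-1.6, -0.7, 4.9]
opening: 0.0402
grip_force: 15.0
```

>>> {"api": "servo_tool", "payload": {
  "steps": [
    [[0,0,0,0],[0,0,0,0],[0,0,0,0],[0,0,0,0],[0,0,-0.05,0],[0,0,-0.15,0],[0,0,-0.3,0],[0,0,-0.45,0],[0,0,-0.5,0],[0,0,-0.5,0]]
  ],
  "jaw": 0.6
}}

```text
clock: 6.27
position: [0.6063, -0.0017, 0.156]
tcp_rot: [[-0.47, 0.883, 0.005], [0.883, 0.47, -0.001], [-0.003, 0.004, -1.0]]
force: [0.3, 0.3, -0.7]
opening: 0.0528
grip_force: 0.0
```

```bash
python3 - <<'E'
from h import *
d,C,s=grab("wrist","w4");print(s["position"],s["tcp_rot"],s["opening"],s["grip_force"])
E
```

```text
[ 0.60632649 -0.00171823  0.15599095] [[-4.69676424e-01  8.82823703e-01  5.13478922e-03]
 [ 8.82832508e-01  4.69686889e-01 -9.93981698e-04]
 [-3.28925378e-03  4.06630908e-03 -9.99986323e-01]] 0.05279125816183794 0.0
```

View pics/w4.png

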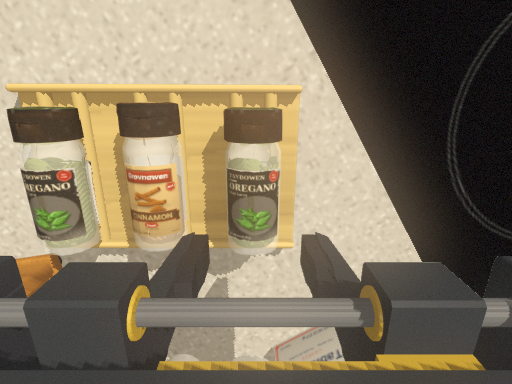

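The done jar lies on the free rails, lid at (253,108) and base around (253,250), between the strips. The cinnamon jar's lid is at (149,102) and its base at (158,250).

```bash
python3 - <<'E'
from h import *
d=json.load(open("w4.json"));C=np.array(d["C"]);s=monitor.observe();T=np.array(s["tcp_rot"])[:2,:2];p=s["position"][:2]
Rc=np.array([.5325,-.0145]);a=np.radians(-62);rx=np.array([np.cos(a),np.sin(a)]);ry=np.array([-rx[1],rx[0]])
P=lambda u,v,z:ray(d,C,(u,v),z)[:2]
for n,L in [("next",[(125,118,180),(215,129,186)]),("done",[(130,224,282),(225,228,280)])]:
    c=[]
    for v,l,r in L:
        q=(P(l,v,.033)+P(r,v,.033))/2;c.append(q);print(n,q,"w",np.linalg.norm(P(l,v,.033)-P(r,v,.033)),"rack",(q-Rc)@rx,(q-Rc)@ry)
    w=c[1]-c[0];print(" ang",np.degrees(np.arctan2(w[1],w[0])))
for n,u,v in[("nextlid",149,103),("nextbase",158,250),("donelid",253,108),("donebase",253,252)]:
    print(n,[((P(u,v,z)-Rc)@rx).round(4) for z in(.033,.0535)])
print("strips",[((P(200,v,.018)-Rc)@rx).round(4) for v in(87,95,244)])
cc=C[:3,3];print("cam rack x",(cc[:2]-Rc)@rx)
E
```

```text
next [0.51172576 0.0200863 ] w 0.04325366907979585 rack -0.0402908107307412 -0.002105281495264639
next [ 0.5424517  -0.04056296] w 0.04404509014307625 rack 0.027684269366342766 -0.0034489943386446006
 ang -63.13245984972902
done [0.57749616 0.05115844] w 0.040807301446763825 rack -0.03684854071922739 0.07055402114381097
done [ 0.61242631 -0.01309342] w 0.040795974417786846 rack 0.036281188852440575 0.07123109034243666
 ang -61.46954406418991
nextlid [np.float64(-0.0549), np.float64(-0.0552)]
nextbase [np.float64(0.0582), np.float64(0.0466)]
donelid [np.float64(-0.0517), np.float64(-0.0523)]
donebase [np.float64(0.0602), np.float64(0.0484)]
strips [np.float64(-0.0657), np.float64(-0.0603), np.float64(0.061)]
cam rack x -0.05778631252678011
```

>>> {"api": "servo_tool", "payload": {
  "steps": [
    [[0.03,-0.15,0,0],[0.06,-0.35,0,0],[0.096,-0.484,0,0],[0.096,-0.484,0,0],[0.096,-0.484,0,0],[0.096,-0.484,0,0],[0.096,-0.484,0,0]]
  ]
}}

```text
clock: 6.9
position: [0.5347, -0.0228, 0.1529]
tcp_rot: [[-0.47, 0.883, 0.0], [0.883, 0.47, 0.0], [-0.0, 0.0, -1.0]]
force: [0.2, -0.5, 0.1]
opening: 0.0528
grip_force: 0.0
```

```bash
python3 - <<'E'
from h import *
d,C,s=grab("wrist","w5");print(s["position"],s["opening"]);g=d["image"].max(2)
for v in (112,118,124,130): 
    r=(g[v]<95).astype(int);e=np.flatnonzero(np.diff(r));print(v,[(a,b) for a,b in zip(e[:-1],e[1:]) if r[a+1] and b-a>25])
col=g[:,250];print(col[80:150:3].tolist())
E
```

```text
[ 0.53465181 -0.02280445  0.1529238 ] 0.052825923245546254
112 [(np.int64(45), np.int64(88))]
118 [(np.int64(46), np.int64(88))]
124 [(np.int64(46), np.int64(88))]
130 [(np.int64(50), np.int64(89)), (np.int64(227), np.int64(278))]
[212, 211, 205, 209, 205, 212, 215, 211, 206, 243, 235, 178, 154, 151, 158, 157, 111, 84, 86, 89, 88, 84, 93, 89]
```

>>> {"api": "servo_tool", "payload": {
  "steps": [
    [[0,0,0.1,0],[0,0,0.2,0],[0,0,0.3,0],[0,0,0.4,0],[0,0,0.47,0],[0,0,0.495,0],[0,0,0.495,0],[0,0,0.495,0]]
  ]
}}

```text
clock: 7.62
position: [0.5343, -0.0228, 0.0792]
tcp_rot: [[-0.47, 0.883, 0.0], [0.883, 0.47, -0.0], [-0.0, 0.0, -1.0]]
force: [-0.2, 0.6, 0.1]
opening: 0.053
grip_force: 0.0
```

>>> {"api": "servo_tool", "payload": {
  "steps": [
    [[0,0,0,0],[0,0,0,0],[0,0,0,0],[0,0,0,0],[0,0,0,0]]
  ],
  "jaw": 0.3,
  "squeeze": 20
}}

```text
clock: 8.03
position: [0.5349, -0.023, 0.0799]
tcp_rot: [[-0.469, 0.883, 0.003], [0.883, 0.469, -0.0], [-0.002, 0.002, -1.0]]
force: [2.5, 0.9, 3.7]
opening: 0.04
grip_force: 20.0
```

>>> {"api": "servo_tool", "payload": {
  "steps": [
    [[0,0,-0.2,0],[0,0,-0.45,0],[0,0,-0.68,0],[-0.1,-0.13,-0.68,0],[-0.24,-0.32,-0.68,-0.006],[-0.38,-0.51,-0.68,-0.013],[-0.52,-0.7,-0.68,-0.02],[-0.64,-0.86,-0.68,-0.026],[-0.725,-0.968,-0.68,-0.026],[-0.725,-0.968,-0.68,-0.026],[-0.725,-0.968,-0.68,-0.026],[-0.725,-0.968,-0.68,-0.026]]
  ]
}}

```text
clock: 9.03
position: [0.4565, -0.1864, 0.1806]
tcp_rot: [[-0.607, 0.795, -0.001], [0.795, 0.607, 0.001], [0.001, -0.0, -1.0]]
force: [-0.9, -0.5, -1.3]
opening: 0.0397
grip_force: 20.0
```

```bash
python3 - <<'E'
from h import *
d,C,s=grab("wrist","w6");a=d["image"][:300];b=vision.get_image("side")["image"][100:292,178:434]
print(s["position"],s["tcp_rot"],s["opening"],s["grip_force"])
b=cv2.resize(b,(512,384),interpolation=cv2.INTER_CUBIC)
cv2.imwrite("pics/c6.png",cv2.resize(np.vstack([a,b])[:,:,::-1],None,fx=.87,fy=.87))
E
```

```text
[ 0.45650831 -0.18640002  0.18058139] [[-6.06550004e-01  7.95044936e-01 -8.01791187e-04]
 [ 7.95044411e-01  6.06550528e-01  9.17284037e-04]
 [ 1.21560890e-03 -8.10809659e-05 -9.99999258e-01]] 0.03973219562591279 19.996694214642048
```

View pics/c6.png

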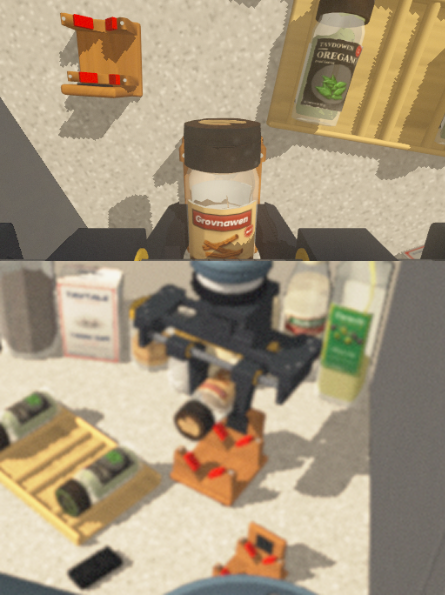

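The cinnamon jar is held in line above the holder. Its lid rim, at about (255,147) in full-image pixels, puts its base about 41 mm behind the tool axis. I'll lower it into the V.

>>> {"api": "servo_tool", "payload": {
  "steps": [
    [[0,0,0.1,0],[0,0,0.2,0],[0,0,0.3,0],[0,0,0.4,0],[0,0,0.45,0],[0,0,0.48,0],[0,0,0.5,0],[0,0,0.5,0],[0,0,0.5,0],[0,0,0.5,0]]
  ]
}}

```text
clock: 9.97
position: [0.4572, -0.1873, 0.1066]
tcp_rot: [[-0.607, 0.795, 0.001], [0.795, 0.607, -0.001], [-0.001, 0.0, -1.0]]
force: [-0.5, 0.4, -1.0]
opening: 0.0399
grip_force: 20.0
```

>>> {"api": "servo_tool", "payload": {
  "steps": [
    [[-0.01,0,0,0],[-0.02,0,0,0],[-0.03,0,0,0],[-0.04,0,0,0],[-0.04,0,0,0],[-0.04,0,0,0]]
  ]
}}

```text
clock: 10.47
position: [0.4604, -0.1919, 0.1059]
tcp_rot: [[-0.607, 0.795, 0.0], [0.795, 0.607, -0.0], [-0.0, 0.0, -1.0]]
force: [1.0, 0.3, -1.1]
opening: 0.04
grip_force: 20.0
```

>>> {"api": "servo_tool", "payload": {
  "steps": [
    [[-0.005,0,0,0],[-0.01,0,0,0],[-0.015,0,0,0],[-0.015,0,0,0],[-0.015,0,0,0]]
  ]
}}

```text
clock: 10.88
position: [0.4608, -0.1924, 0.1054]
tcp_rot: [[-0.607, 0.795, -0.003], [0.795, 0.607, 0.003], [0.004, -0.001, -1.0]]
force: [-4.2, 4.6, 2.2]
opening: 0.04
grip_force: 20.0
```

The force along -x of the holder is about 6 N, so the base is against the end plate. I'll press down now.

>>> {"api": "servo_tool", "payload": {
  "steps": [
    [[0,0,0.01,0],[0,0,0.02,0],[0,0,0.027,0],[0,0,0.033,0],[0,0,0.033,0],[0,0,0.033,0]]
  ]
}}

```text
clock: 11.38
position: [0.461, -0.1924, 0.1011]
tcp_rot: [[-0.607, 0.794, -0.002], [0.794, 0.607, 0.002], [0.003, -0.0, -1.0]]
force: [-4.2, 6.6, 9.2]
opening: 0.0402
grip_force: 20.0
```

>>> {"api": "servo_tool", "payload": {
  "steps": [
    [[0,0,0.01,0],[0,0,0.018,0],[0,0,0.018,0],[0,0,0.018,0],[0,0,0.018,0],[0,0,0.018,0],[0,0,0.018,0],[0,0,0.018,0]]
  ],
  "squeeze": 30
}}

```text
clock: 12.05
position: [0.4611, -0.1923, 0.0992]
tcp_rot: [[-0.607, 0.794, -0.002], [0.794, 0.607, 0.002], [0.003, -0.0, -1.0]]
force: [-7.6, 8.4, 17.5]
opening: 0.0399
grip_force: 30.0
```

```bash
python3 - <<'E'
from h import *
b=vision.get_image("side")["image"][150:270,140:350]
s=monitor.observe();print(s["position"],s["force"],s["wrist_torque"],s["grip_force"],s["opening"],np.abs(s["joint_vel"]).max())
cv2.imwrite("pics/c7.png",cv2.resize(b[:,:,::-1],None,fx=3.8,fy=3.8,interpolation=cv2.INTER_CUBIC))
E
```

```text
[ 0.46117809 -0.19236677  0.09926193] [-8.35657637  9.63927611 17.88684002] [1.39650476 1.10911142 0.09268232] 29.97878685593605 0.03994805498889641 0.0015806268072938257
```

View pics/c7.png

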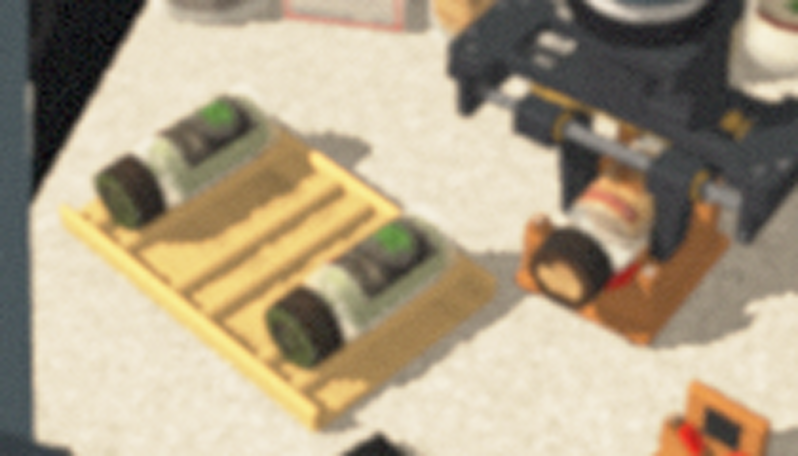

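The done jar lies in the rack's leftmost place and the other jar hasn't moved. The cinnamon jar sits in the V, lid to the front, with an upward push of 18 N, sideways force balanced (under 1 N) and about 13 N against the end plate. Handing in.

```bash
python3 -c "
from cell import ticket;print(ticket.finish_job())"
```

```text
the job is handed in; nothing more can be done
None
```

The finished jar lies released in the rack's free place, and the orange-and-cream jar is seated against the end plate, gripped with 30 N and pressed down with about 18 N; the job is handed in, but no verdict came back.

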